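# Take a nested set of prints apart onto the inspection places

### The job

A trial-fitted set of four printed parts stands nested on the steel build plate: square housing at the bottom, then the carrier, the sleeve and the plug on top. Take it apart from the top down, one part at a time and without lifting the part beneath along with it, and leave each standing upright in the middle of its own inspection place: the plug in the shallow lined tray, the sleeve on the pan of the scale, the carrier on the round turntable, and the housing on the stone surface plate.

Things in the scene. Friction and masses are not known exactly. Their poses are not given: they have to be found in the camera images.
- plug: Topmost part of the nested set, plain amber printed plastic like the other three. Solid stepped pin 48 mm tall: from its foot upward a shank 22 mm in diameter and 14 mm high, a collar 30 mm in diameter and 10 mm high, and a grip stem 18 mm in diameter and 24 mm high. Its foot stands loosely in the sleeve's socket. Origin: centre of its underside; z up. About 20 g.
- sleeve: Amber round cup, outside diameter 36 mm, 45 mm tall, straight sides, with a socket 26 mm in diameter and 10 mm deep in its top (5 mm wall) and solid below that. It stands loosely in the carrier's socket with its upper 35 mm free; the plug's underside is 35 mm above its underside. Origin: centre of its underside; z up. About 30 g.
- carrier: Amber round cup, outside diameter 50 mm, 45 mm tall, straight sides, with a socket 40 mm in diameter and 10 mm deep in its top (5 mm wall) and solid below that. It stands loosely in the housing's socket with its upper 35 mm free; the sleeve's underside is 35 mm above its underside. Origin: centre of its underside; z up. About 50 g.
- housing: Amber square block 64 x 64 mm (sides along its x and y axes), 40 mm tall, with a round socket 54 mm in diameter and 10 mm deep in its top and solid below that. It stands on a dark steel build plate 6 mm thick, 120 mm square; the carrier's underside is 30 mm above its own (whole set: 154 mm above the table). Origin: centre of its underside; z up. About 90 g.
- tray_mid (a point): Middle of the grey-lined floor of a shallow black rectangular tray, 120 x 100 mm outside (120 along x), walls 4 mm thick; the floor is 7 mm above the table and the rim 7 mm above the floor. Fixed. The point lies on the surface of the lining; z up.
- scale_pan_mid (a point): Middle of the round steel pan (90 mm in diameter) of a grey bench scale, body 130 x 100 x 26 mm with a display strip beside the pan. The point lies on the pan's surface, 36 mm above the table; z up. The scale is fixed and its pan does not sink.
- turntable_mid (a point): Middle of a white round scanning turntable, 110 mm in diameter, with small dark ticks round its edge. The point lies on its top surface, 24 mm above the table; z up. Fixed; it does not turn.
- surface_plate_mid (a point): Middle of the top of a dark grey square stone surface plate, 120 x 120 x 30 mm. The point lies on its top surface, 30 mm above the table; z up. Fixed.
There are look-alikes about, which are no part of the job. What is shaped like the carrier but turquoise or white is not meant.

How it is judged:
By the outcome, as a careful person would: the job done as asked, in the order asked, and still so for the second after the job is handed in, with the robot touching nothing.
It also fails if it takes over 118 s, if anything falls off the work surface, if the arm or the gripper's body presses on something with over 40 N, if the wrist force passes 120 N, or if a joint passes its speed limit or range.

### The arm

A 6-joint arm with a two-finger parallel gripper is mounted at the origin on the work surface. World frame = base frame: x ahead of the robot, y to its left, z up, the work surface at z = 0. Lengths are in m, angles in degrees, forces in N, time in s.
With the tool pointing down it reaches from about 0.375 to 0.9 m from the base axis. Payload 3.1 kg.
Tool frame: the origin (TCP) lies on the centre line of the jaws, within the pads' length; the fingertips stand 22 mm ahead of it and the grasp point (between the pads) lies 3 mm ahead of it; z points along the fingers, y is the line along which they close (so a half turn about z gives the same grasp; the last joint's range is limited). The gripper opens to 87 mm and grips with 3 to 60 N. Pads are 19 mm wide; open, the fingers measure 117 mm over their backs; the gripper's body (75 mm by 190 mm) begins 51 mm behind the grasp point.
Start: joints at [-76.69, 30.224, 82.088, -0, 67.689, -10.227], TCP at [0.25, -0.573, 0.245] pointing down, gripper open.
Joint ranges: [-176.69, 176.69], [-43.24, 126.21], [12.49, 139.97], [-82, 262], [0, 151.66], [-163.58, 163.58]. Speed limits (degrees/s): [159.86, 159.86, 180, 180, 180, 180].

### API

Orientations are given as a 3x3 rotation matrix whose columns are the frame's x, y, z axes.
In Python, from rig import * gives the robot as it stands.
- The arm moves only by the shell command python3 -m jog 'ROWS'. ROWS is text: rows parted by semicolons, each of 7 numbers parted by spaces: the shift along the tool's x, y, z in mm, then the turn, a rotation vector about the tool's x, y, z in rad, then the finger opening in mm, from 0 to 87. In form: tx ty tz ax ay az fingers; .... A call has 1 to 12 rows; each row shifts and turns the commanded pose from where the row before left it, along the tool's axes as they then stand; what a row does not reach is not made up. A row lasts 1/8 s, in which the tool goes at most 62.5 mm and 10.7 degrees, less where a joint would pass 70% of its speed; a pose out of reach is approached as far as the arm can. A call with a gripper value outside its range is refused whole. The fingers move at their own pace and stop on an object; the grip force is fixed at half the most. Time passes only in rows, so rows that do not move let the fingers close. It gives the time, the measured TCP pose, the force, the opening and the grip force at its end, in the units of the state.
- read_state(): the state, without advancing time (a new reading comes with each control period).
- capture(name): name is "scene" or "top"; returns a dict with "color" (420x560x3 uint8, red, green, blue), "camera_matrix" (3x3 intrinsics, pixels), "R" (3x3) and "t" (3): a world point X has camera coordinates R X + t. Camera axes: x right, y down, z forward; pixel columns grow to the right and rows downward; lengths in m; the calibration is good to about 2 mm. A picture is of the moment at which its call begins. There is no depth.
- hand_in(): hands the job in; it is judged then, once.
Trained networks look in the newest picture that a camera, given by its name, has taken for a name from the list of things; names that differ only in an ending like _2 or _b are one class to them, and where a whole thing is asked for, a point or a joint stands for the part that bears it (a point fixed in the world has none). Each returns a list of dicts, best first, with "conf" (0 to 1); they miss things now and then, are a little off and sometimes report something else, mostly with a low value. They report only what shows in the picture. A call takes as long as a camera call. They do not tell look-alikes from the thing itself.
- find_in(camera, target): "at" ([x, y, z] in m, in world coordinates, good to about 4 mm: the middle of the surface that is visible of it).
- trace(camera, target): "pixels" (420x560 bool, what is visible of it).
- place_of(camera, target): "at" ([x, y, z] in m, in world coordinates, good to about 4 mm: a listed point, or the origin of a listed thing).
The state is a dict: "time_s": time; "joint_positions": joint angles; "qvel": joint speeds; "tau": joint torques, N m; "position": TCP position; "tcp_rot": TCP orientation; "force": force on the tool from outside, world axes, zero at the start; "moment": the same for the moment, N m; "opening": opening from 0.0 (shut) to 1.0 (fully open); "grasp_force": force on a finger pad.
Only numpy, scipy, OpenCV 4.12 (cv2) and the standard library are available. Lean on these libraries where they do the work, as an engineer would, in place of code of your own. Each camera call takes 0.05 s, during which the arm holds its last target. There are 200 camera calls.

## Working session

There is one attempt and no reset: what is moved stays moved. The work goes in short steps, Python scripts to look and compute and a shell command to move; the robot and the scene stay as the last step left them, time stands still between calls to the robot, and variables do not carry over. Pictures are saved under pics/ and viewed, at most 14 in all, crops included, and the job is handed in when it is done.

```bash
mkdir -p pics
cat > h.py <<'E'
from rig import *
import numpy as np, cv2
def save(cam,name):
    c=capture(cam); cv2.imwrite(f'pics/{name}.png',c['color'][:,:,::-1]); return c
def proj(c,X):
    p=c['camera_matrix']@(c['R']@np.array(X,float)+c['t']); return p[:2]/p[2]
def ray(c,uv,z):
    d=c['R'].T@np.linalg.solve(c['camera_matrix'],[uv[0],uv[1],1.]); o=-c['R'].T@c['t']
    return o+d*(z-o[2])/d[2]
E
python3 - <<'E'
from h import *
cs={k:save(k,k+'0') for k in('scene','top')}
s=read_state();print(s['time_s'],s['position'],s['tcp_rot'],s['force'])
for n in ['plug','sleeve','carrier','housing','tray_mid','scale_pan_mid','turntable_mid','surface_plate_mid']:
  for k in cs:
    for r in place_of(k,n)[:4]: print(n,k,round(r['conf'],2),np.round(r['at'],4),proj(cs[k],r['at']).round())
print(read_state()['time_s'])
a=cv2.imread('pics/scene0.png');b=cv2.imread('pics/top0.png')
cv2.imwrite('pics/both.png',cv2.resize(np.vstack([a,b]),(800,1200))[:600])
E
```

```text
0.1 [ 0.24947424 -0.57238344  0.24366317] [[ 9.16790715e-01  3.99367716e-01 -4.61876600e-04]
 [ 3.99367844e-01 -9.16788817e-01  1.89455757e-03]
 [ 3.33181828e-04 -1.92137145e-03 -9.99998099e-01]] [ 0.21488455 -0.1337773  -0.01226637]
plug scene 0.73 [ 0.6188 -0.2401  0.1087] [232. 290.]
plug top 0.75 [0.3845 0.3473 0.0277] [120. 253.]
plug top 0.62 [ 0.6215 -0.2399  0.1034] [381. 141.]
plug top 0.6 [ 0.62   -0.2386  0.066 ] [377. 146.]
sleeve scene 0.83 [ 0.6216 -0.2359  0.075 ] [236. 304.]
sleeve top 0.51 [ 0.6239 -0.2384  0.0652] [377. 144.]
carrier scene 0.95 [ 0.5979 -0.0893 -0.0024] [287. 290.]
carrier scene 0.84 [ 0.6215 -0.2397  0.036 ] [235. 320.]
carrier scene 0.68 [ 0.3814 -0.2088  0.0048] [181. 261.]
carrier scene 0.36 [0.3892 0.3447 0.0255] [349. 173.]
carrier top 0.71 [ 0.3878 -0.2092 -0.002 ] [362. 250.]
carrier top 0.45 [ 0.6229 -0.2405  0.0335] [375. 148.]
housing scene 0.98 [ 0.624  -0.2365  0.0046] [238. 332.]
housing top 0.84 [ 0.6176 -0.2406  0.0051] [373. 153.]
tray_mid scene 0.59 [0.4589 0.0046 0.0046] [276. 238.]
tray_mid top 0.81 [4.513e-01 4.000e-04 9.400e-03] [273. 223.]
scale_pan_mid scene 0.78 [0.5969 0.2332 0.0375] [384. 215.]
scale_pan_mid scene 0.17 [ 0.6234 -0.2373  0.034 ] [237. 321.]
scale_pan_mid top 0.58 [0.5938 0.2348 0.0342] [171. 162.]
turntable_mid scene 0.95 [0.3892 0.344  0.0237] [349. 173.]
turntable_mid top 0.93 [0.3883 0.3478 0.023 ] [121. 251.]
surface_plate_mid scene 0.83 [ 0.4154 -0.3463  0.0265] [129. 292.]
surface_plate_mid top 0.61 [ 0.4107 -0.3489  0.0279] [425. 239.]
0.9
```

View pics/scene0.png

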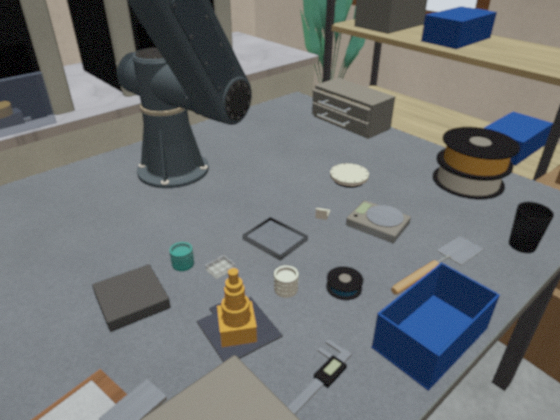

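View pics/top0.png

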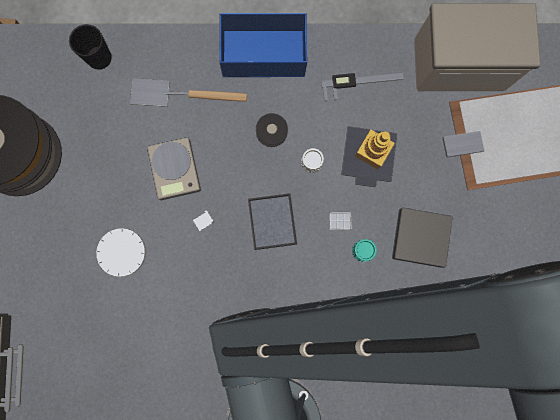

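The amber set is at scene (236,310) and top (377,147). The carrier look-alikes are turquoise at scene (181,256) / top (365,250) and white at scene (286,281) / top (312,159). Only the amber one, standing in the housing, fits the description. I'll refine its pose by silhouette fit and check it in an enlarged crop.

```bash
cat >> h.py <<'E'
from scipy.optimize import minimize
T=np.linspace(0,2*np.pi,40,endpoint=False)
def disc(x,y,z,d): return np.c_[x+d/2*np.cos(T),y+d/2*np.sin(T),0*T+z]
def sq(x,y,z,w,l,a):
    P=np.array([[-w,-l],[w,-l],[w,l],[-w,l]])/2
    R=np.array([[np.cos(a),-np.sin(a)],[np.sin(a),np.cos(a)]]); return np.c_[P@R.T+[x,y],np.full(4,z)]
def pr(c,P):
    p=(c['R']@P.T).T+c['t']; p=p@c['camera_matrix'].T; return p[:,:2]/p[:,2:]
def stack(x,y,a):
    L=[np.r_[sq(x,y,.006,.064,.064,a),sq(x,y,.046,.064,.064,a)]]
    for d,z0,z1 in((.05,.046,.081),(.036,.081,.116),(.03,.116,.130),(.018,.130,.154)): L.append(np.r_[disc(x,y,z0,d),disc(x,y,z1,d)])
    return L
S=4
def sil(c,L):
    m=np.zeros((420*S,560*S),np.uint8)
    for P in L: cv2.fillConvexPoly(m,cv2.convexHull(np.round(pr(c,P)*S+S/2).astype(np.int32)),1)
    return cv2.resize(m.astype(np.float32),(560,420),interpolation=cv2.INTER_AREA)
def amber(c):
    h=cv2.cvtColor(c['color'],cv2.COLOR_RGB2HSV); return ((h[...,0]>10)&(h[...,0]<30)&(h[...,1]>150)&(h[...,2]>50)).astype(np.float32)
E
python3 - <<'E'
from h import *
cs={k:capture(k) for k in('scene','top')}
M={}
for k,c in cs.items():
    roi=cv2.dilate((sil(c,stack(.621,-.239,0))>0).astype(np.uint8),np.ones((25,25)))
    M[k]=amber(c)*roi; print(k,M[k].sum(),sil(c,stack(.621,-.239,0)).sum())
def cost(v,ks): return sum(np.abs(sil(cs[k],stack(v[0],v[1],v[2]))-M[k]).sum() for k in ks)
for ks in(['scene'],['top'],['scene','top']):
    best=min((minimize(cost,[.621,-.239,a],args=(ks,),method='Nelder-Mead',options=dict(initial_simplex=[[.621,-.239,a],[.627,-.239,a],[.621,-.233,a],[.621,-.239,a+.3]])) for a in(-.6,-.2,.2,.6)),key=lambda r:r.fun)
    print(ks,best.x[:2].round(4),np.degrees(best.x[2]),best.fun)
v=best.x
out=[]
K=4
def draw(im,c,L,o,col):
    for P in L: cv2.polylines(im,[np.round(((pr(c,P)-o)*K+K/2)).astype(int)],True,col,1)
tg=[(disc(.389,.346,.024,.11)),(disc(.595,.234,.036,.09)),sq(.413,-.348,.03,.12,.12,0),sq(.455,.0025,.014,.12,.1,0)]
c=cs['top'];a=c['color'][:,:,::-1]
big=cv2.resize(a[100:280,85:460],None,fx=2.13,fy=2.13); 
for P in tg:
    m=P.mean(0); u=(proj(c,m)-[85,100])*2.13+1; cv2.circle(big,tuple(np.round(u).astype(int)),2,(0,0,255),-1)
    cv2.polylines(big,[np.round((pr(c,P)-[85,100])*2.13+1).astype(np.int32)],True,(0,255,0),1)
for r in [('scene',195,260),('top',337,110)]:
    cc=cs[r[0]];im=cv2.resize(cc['color'][r[2]:r[2]+90,r[1]:r[1]+90,::-1],None,fx=K,fy=K)
    hs=[cv2.convexHull(pr(cc,P).astype(np.float32))[:,0] for P in stack(*v)]
    for h in hs: cv2.polylines(im,[np.round((h-[r[1],r[2]])*K+K/2).astype(np.int32)],True,(255,0,0),1)
    out.append(im)
cv2.imwrite('pics/stk.png',np.hstack(out)); cv2.imwrite('pics/tg.png',big); print(big.shape)
E
```

```text
scene 1863.0 2338.6875
top 174.0 971.5
['scene'] [ 0.6201 -0.2371] 58.37141361670785 287.3125
['top'] [ 0.6255 -0.2402] -34.00461890073544 775.6875
['scene', 'top'] [ 0.6217 -0.2375] -34.88115554325195 1074.75
(383, 799, 3)
```

View pics/stk.png

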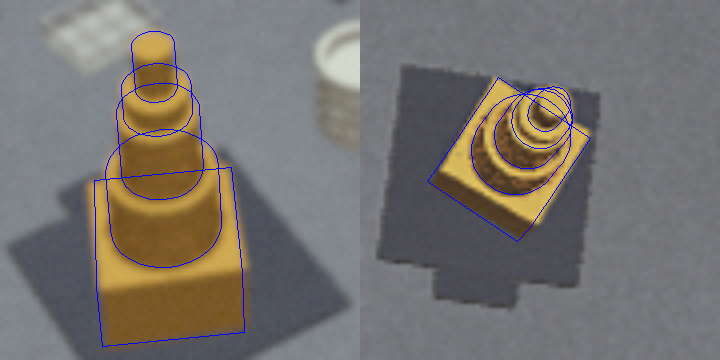

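View pics/tg.png

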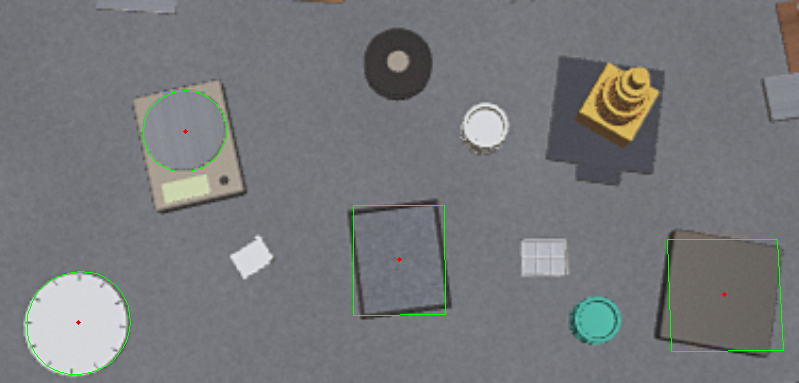

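The crop shows the amber stack on the dark plate, with the fitted outline at scene about (236,310). The targets' projected outlines are centred on the tray, pan, turntable and plate. The colour mask was too strict, so I'll refit with a better one.

Run:
```python
from h import *
cs={k:capture(k) for k in('scene','top')}
M={}
for k,c in cs.items():
    roi=cv2.dilate((sil(c,stack(.621,-.239,0))>0).astype(np.uint8),np.ones((15,15)))
    i=c['color'].astype(int); M[k]=((i[...,0]-i[...,2])>30)*roi.astype(np.float32); print(k,M[k].sum())
def cost(v,ks): return sum(np.abs(sil(cs[k],stack(v[0],v[1],v[2]))-M[k]).sum() for k in ks)
for ks in(['scene'],['top'],['scene','top']):
    best=min((minimize(cost,[.621,-.239,a],args=(ks,),method='Nelder-Mead',options=dict(initial_simplex=[[.621,-.239,a],[.627,-.239,a],[.621,-.233,a],[.621,-.239,a+.3]])) for a in(-.7,-.4,0,.4,.7)),key=lambda r:r.fun)
    print(ks,best.x[:2].round(4),np.degrees(best.x[2]),best.fun)
v=best.x;out=[];K=4
for r in [('scene',195,260),('top',337,110)]:
    cc=cs[r[0]];im=cv2.resize(cc['color'][r[2]:r[2]+90,r[1]:r[1]+90,::-1],None,fx=K,fy=K)
    hs=[cv2.convexHull(pr(cc,P).astype(np.float32))[:,0] for P in stack(*v)]
    for h in hs: cv2.polylines(im,[np.round((h-[r[1],r[2]])*K+K/2).astype(np.int32)],True,(255,0,0),1)
    out.append(im)
cv2.imwrite('pics/stk2.png',np.hstack(out))
s=read_state();R=s['tcp_rot'];print(s['time_s'],s['position'],np.degrees(np.arctan2(R[1][0],R[0][0])))
```

```text
scene 2202.0
top 938.0
['scene'] [ 0.6211 -0.2375] 60.32851827910617 75.0625
['top'] [ 0.6227 -0.2386] 58.53705987502835 46.8125
['scene', 'top'] [ 0.6217 -0.2381] -30.826012857320002 139.8125
1.1 [ 0.24960093 -0.57296243  0.24457599] 23.536065244058893
```

View pics/stk2.png

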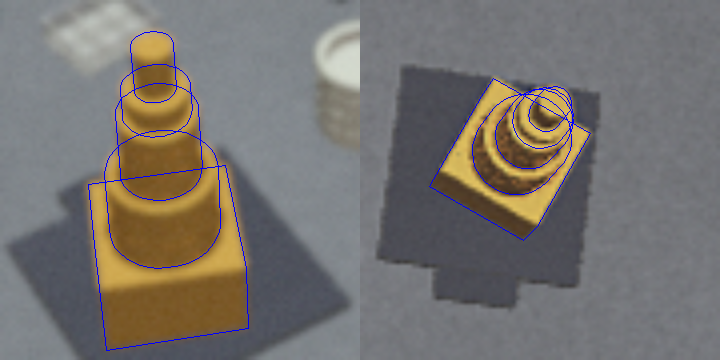

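```bash
cat > rel.py <<'E'
# python3 rel.py x y z(m): remaining shift in tool axes (mm); yaw error to 59.3 deg
import sys; from h import *
s=read_state();R=np.array(s['tcp_rot']);p=np.array(s['position'])
print('t',round(s['time_s'],2),'p',p.round(4),'yaw',np.degrees(np.arctan2(R[1,0],R[0,0])).round(2),'open',round(s['opening']*87,1),'gf',round(s['grasp_force'],1),'F',np.round(s['force'],1))
print('zaxis',R[:,2].round(4))
for i in range(1,len(sys.argv),3): print('shift mm',(R.T@(np.array(sys.argv[i:i+3],float)-p)*1000).round(1))
E
python3 -m jog '0 0 0 0 0 -.156 87;0 0 0 0 0 -.156 87;0 0 0 0 0 -.156 87;0 0 0 0 0 -.156 87;0 0 0 0 0 0 87'
python3 rel.py .622 -.238 .235
```

```text
time_s: 1.72
position: [0.2496, -0.573, 0.2445]
tcp_rot: [[0.512, 0.859, -0.0], [0.859, -0.512, 0.0], [0.0, -0.0, -1.0]]
force: [0.2, -0.7, -0.8]
opening: 1.004
grasp_force: 0.0
t 1.73 p [ 0.2496 -0.573   0.2445] yaw 59.18 open 87.4 gf 0.0 F [ 0.2 -0.7 -0.8]
zaxis [-0.  0. -1.]
shift mm [478.4 148.2   9.5]
```

```bash
python3 -m jog '47.8 14.8 1 0 0 0 87;47.8 14.8 1 0 0 0 87;47.8 14.8 1 0 0 0 87;47.8 14.8 1 0 0 0 87;47.8 14.8 1 0 0 0 87;47.8 14.8 1 0 0 0 60;47.8 14.8 1 0 0 0 45;47.8 14.8 1 0 0 0 40;47.8 14.8 1 0 0 0 40;47.8 14.8 1 0 0 0 40;0 0 0 0 0 0 40;0 0 0 0 0 0 40'
python3 rel.py .622 -.238 .155
python3 - <<'E'
from h import *
c=save('scene','a1')
a=c['color'][200:360,150:330,::-1];cv2.imwrite('pics/a1.png',cv2.resize(a,None,fx=3,fy=3))
E
```

```text
time_s: 3.22
position: [0.6207, -0.2375, 0.2343]
tcp_rot: [[0.511, 0.859, -0.001], [0.859, -0.511, -0.0], [-0.001, -0.001, -1.0]]
force: [0.7, -0.3, 0.4]
opening: 0.464
grasp_force: 0.0
t 3.23 p [ 0.6207 -0.2375  0.2343] yaw 59.24 open 40.4 gf 0.0 F [ 0.7 -0.3  0.4]
zaxis [-9.e-04 -2.e-04 -1.e+00]
shift mm [ 0.3  1.4 79.3]
```

View pics/a1.png

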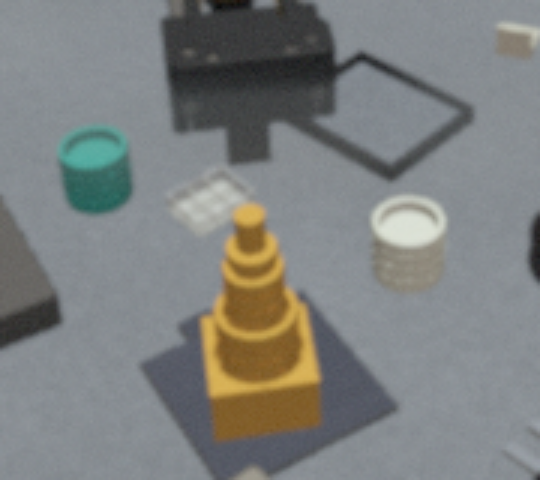

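The gripper hovers over the amber plug, at crop column 248, and nothing is in the way. I'll descend and grip the stem.

```bash
python3 -m jog '0 1 20 0 0 0 40;0 0 20 0 0 0 40;0 0 20 0 0 0 40;0 0 14 0 0 0 40;0 0 5 0 0 0 40;0 0 0 0 0 0 30;0 0 0 0 0 0 24;0 0 0 0 0 0 10;0 0 0 0 0 0 10;0 0 0 0 0 0 10;0 0 0 0 0 0 10'
python3 rel.py .622 -.238 .155 .622 -.238 .235
```

```text
time_s: 4.65
position: [0.6222, -0.2382, 0.1562]
tcp_rot: [[0.511, 0.86, 0.001], [0.86, -0.511, -0.001], [0.0, 0.001, -1.0]]
force: [0.2, 0.0, 4.3]
opening: 0.191
grasp_force: 30.0
t 4.65 p [ 0.6222 -0.2382  0.1562] yaw 59.29 open 16.6 gf 30.0 F [0.2 0.  4.3]
zaxis [ 1.e-03 -5.e-04 -1.e+00]
shift mm [ 0.1 -0.3  1.2]
shift mm [  0.1  -0.2 -78.8]
```

```bash
python3 -m jog '0 0 -5 0 0 0 10;0 0 -10 0 0 0 10;0 0 -15 0 0 0 10;0 0 -20 0 0 0 10;0 0 -20 0 0 0 10;0 0 -10 0 0 0 10;0 0 0 0 0 0 10'
python3 rel.py .455 .0025 .235 .455 .0025 .056
python3 - <<'E'
from h import *
c=save('scene','a2')
a=c['color'][200:360,150:330,::-1];cv2.imwrite('pics/a2.png',cv2.resize(a,None,fx=3,fy=3))
E
```

```text
time_s: 5.52
position: [0.6223, -0.2384, 0.2368]
tcp_rot: [[0.511, 0.86, 0.002], [0.86, -0.511, -0.001], [0.0, 0.002, -1.0]]
force: [0.3, -0.1, -0.1]
opening: 0.196
grasp_force: 30.0
t 5.53 p [ 0.6223 -0.2384  0.2368] yaw 59.29 open 17.0 gf 30.0 F [ 0.3 -0.1 -0.1]
zaxis [ 0.002  -0.0012 -1.    ]
shift mm [ 121.7 -266.8    1.2]
shift mm [ 121.7 -267.3  180.2]
```

View pics/a2.png

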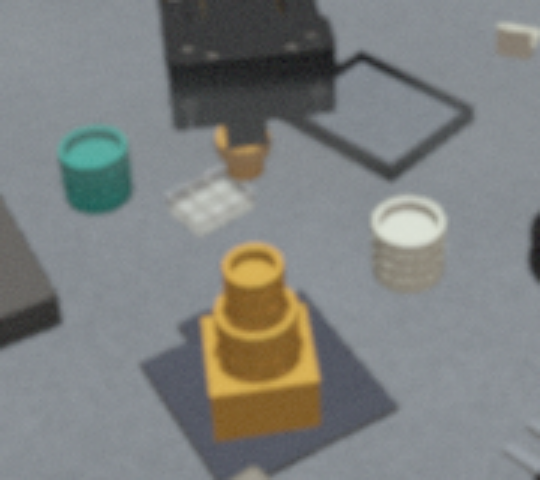

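Only the plug rose (crop 243,150). The sleeve, with its empty socket at (252,262), stayed in place. Next I'll take the plug to the tray.

```bash
python3 -m jog '17.4 -38 0 0 0 0 10;17.4 -38 0 0 0 0 10;17.4 -38 0 0 0 0 10;17.4 -38 0 0 0 0 10;17.4 -38 0 0 0 0 10;17.4 -38 0 0 0 0 10;17.4 -38 20 0 0 0 10;0 -1 40 0 0 0 10;0 0 40 0 0 0 10;0 0 40 0 0 0 10;0 0 25 0 0 0 10;0 0 0 0 0 0 10'
python3 rel.py .455 .0025 .057
```

```text
time_s: 7.08
position: [0.4527, 0.0034, 0.0686]
tcp_rot: [[0.511, 0.86, -0.006], [0.86, -0.511, 0.001], [-0.002, -0.006, -1.0]]
force: [-0.4, 0.3, 0.3]
opening: 0.194
grasp_force: 30.0
t 7.08 p [0.4527 0.0034 0.0686] yaw 59.29 open 16.8 gf 30.0 F [-0.4  0.3  0.3]
zaxis [-0.0057  0.0014 -1.    ]
shift mm [ 0.4  2.4 11.6]
```

```bash
python3 -m jog '0 1 4 0 0 0 10;0 0 2 0 0 0 10;0 0 0 0 0 0 10;0 0 0 0 0 0 10'
python3 rel.py .455 .0025 .057
python3 -m jog '0 0 1.5 0 0 0 10;0 0 0 0 0 0 10'
python3 rel.py .455 .0025 .057
```

```text
time_s: 7.58
position: [0.4556, 0.0024, 0.0651]
tcp_rot: [[0.511, 0.86, 0.001], [0.86, -0.511, -0.0], [0.0, 0.001, -1.0]]
force: [-0.9, 0.7, -0.2]
opening: 0.195
grasp_force: 30.0
t 7.58 p [0.4556 0.0024 0.0651] yaw 59.29 open 17.0 gf 30.0 F [-0.9  0.7 -0.2]
zaxis [ 1.1e-03 -3.0e-04 -1.0e+00]
shift mm [-0.2 -0.6  8.1]
time_s: 7.82
position: [0.4553, 0.0025, 0.0631]
tcp_rot: [[0.511, 0.86, -0.0], [0.86, -0.511, 0.0], [-0.0, -0.0, -1.0]]
force: [-0.4, -1.0, -0.1]
opening: 0.196
grasp_force: 30.0
t 7.83 p [0.4553 0.0025 0.0631] yaw 59.29 open 17.0 gf 30.0 F [-0.4 -1.  -0.1]
zaxis [-0.  0. -1.]
shift mm [-0.1 -0.3  6.1]
```

```bash
python3 -m jog '0 0 2 0 0 0 10;0 0 2 0 0 0 10;0 0 0 0 0 0 10;0 0 0 0 0 0 10'
python3 -m jog '0 0 1 0 0 0 10;0 0 0 0 0 0 10;0 0 0 0 0 0 10'
```

```text
time_s: 8.32
position: [0.4553, 0.0025, 0.059]
tcp_rot: [[0.511, 0.86, -0.0], [0.86, -0.511, 0.0], [-0.0, -0.0, -1.0]]
force: [0.4, 0.2, -1.4]
opening: 0.196
grasp_force: 30.0
time_s: 8.7
position: [0.4553, 0.0025, 0.058]
tcp_rot: [[0.511, 0.86, -0.0], [0.86, -0.511, 0.0], [-0.0, -0.0, -1.0]]
force: [-0.2, -0.4, -0.1]
opening: 0.193
grasp_force: 30.0
```

```bash
python3 -m jog '0 0 1 0 0 0 10;0 0 0 0 0 0 10;0 0 0 0 0 0 10'
python3 -m jog '0 0 0.7 0 0 0 10;0 0 0 0 0 0 10;0 0 0 0 0 0 10'
```

```text
time_s: 9.07
position: [0.4554, 0.0024, 0.0572]
tcp_rot: [[0.511, 0.86, 0.0], [0.86, -0.511, -0.0], [0.0, 0.0, -1.0]]
force: [-0.4, 0.3, 1.7]
opening: 0.198
grasp_force: 30.0
time_s: 9.45
position: [0.4554, 0.0025, 0.0571]
tcp_rot: [[0.511, 0.86, 0.001], [0.86, -0.511, -0.0], [0.0, 0.001, -1.0]]
force: [-1.3, 0.1, 9.6]
opening: 0.201
grasp_force: 30.0
```

```bash
python3 -m jog '0 0 -0.5 0 0 0 25;0 0 0 0 0 0 40;0 0 0 0 0 0 60;0 0 -20 0 0 0 60;0 0 -40 0 0 0 60;0 0 -40 0 0 0 60;0 0 -30 0 0 0 60;0 0 0 0 0 0 60'
python3 rel.py .622 -.238 .19
python3 - <<'E'
from h import *
c=save('scene','a3')
for k in('scene','top'):
  capture(k)
  for r in place_of(k,'plug')[:3]: print(k,round(r['conf'],2),np.round(r['at'],4))
a=c['color'][180:340,180:360,::-1];cv2.imwrite('pics/a3.png',cv2.resize(a,None,fx=3,fy=3))
E
```

```text
time_s: 10.45
position: [0.4567, 0.0022, 0.1887]
tcp_rot: [[0.511, 0.86, 0.005], [0.86, -0.511, -0.001], [0.002, 0.005, -1.0]]
force: [-0.2, 1.1, -0.9]
opening: 0.685
grasp_force: 0.0
t 10.45 p [0.4567 0.0022 0.1887] yaw 59.29 open 59.6 gf 0.0 F [-0.2  1.1 -0.9]
zaxis [ 0.0052 -0.0013 -1.    ]
shift mm [-1.221e+02  2.648e+02 -2.000e-01]
scene 0.61 [0.451  0.002  0.0069]
```

View pics/a3.png

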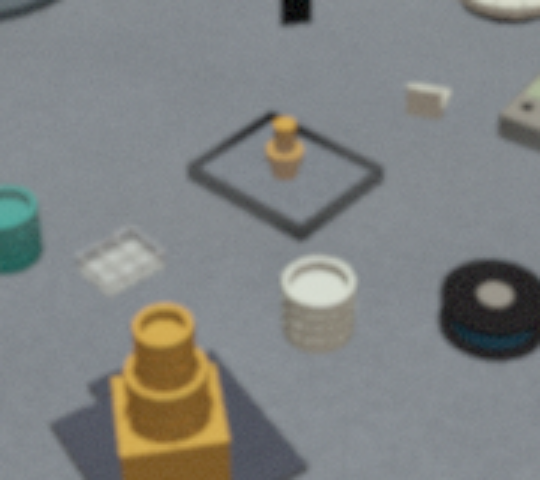

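The plug stands upright in the middle of the tray (crop 285,150). The sleeve is next.

```bash
python3 -m jog '-17.4 38 0 0 0 0 60;-17.4 38 0 0 0 0 60;-17.4 38 0 0 0 0 60;-17.4 38 0 0 0 0 60;-17.4 38 0 0 0 0 60;-17.4 38 0 0 0 0 60;-17.4 38 0 0 0 0 60;0 0 0 0 0 0 60;0 0 0 0 0 0 60'
python3 rel.py .622 -.238 .107
python3 - <<'E'
from h import *
def st2(x,y,a): return stack(x,y,a)[:3]
cs={k:capture(k) for k in('scene','top')};M={}
for k,c in cs.items():
    roi=cv2.dilate((sil(c,st2(.621,-.239,0))>0).astype(np.uint8),np.ones((15,15)))
    i=c['color'].astype(int); M[k]=((i[...,0]-i[...,2])>30)*roi.astype(np.float32); print(k,M[k].sum())
def cost(v,ks): return sum(np.abs(sil(cs[k],st2(*v))-M[k]).sum() for k in ks)
for ks in(['scene'],['top'],):
    r=minimize(cost,[.621,-.239,-.53],args=(ks,),method='Nelder-Mead',options=dict(initial_simplex=[[.621,-.239,-.5],[.627,-.239,-.5],[.621,-.233,-.5],[.621,-.239,-.6]]))
    print(ks,r.x[:2].round(4),np.degrees(r.x[2]),r.fun)
E
```

```text
time_s: 11.82
position: [0.6205, -0.2372, 0.185]
tcp_rot: [[0.511, 0.86, -0.004], [0.86, -0.511, 0.002], [0.0, -0.004, -1.0]]
force: [1.3, 0.7, 0.3]
opening: 0.687
grasp_force: 0.0
t 11.82 p [ 0.6205 -0.2372  0.185 ] yaw 59.28 open 59.8 gf 0.0 F [1.3 0.7 0.3]
zaxis [-0.0036  0.0025 -1.    ]
shift mm [ 0.1  2.  78. ]
scene 2045.0
top 0.0
['scene'] [ 0.621  -0.2376] -30.032073958318243 69.1875
['top'] [ 0.5466 -0.027 ] -17.67047637297997 853.25
```

```bash
python3 -m jog '0 1 20 0 0 0 60;0 0 20 0 0 0 60;0 0 20 0 0 0 60;0 0 12 0 0 0 60;0 0 5 0 0 0 60;0 0 0 0 0 0 50;0 0 0 0 0 0 42;0 0 0 0 0 0 30;0 0 0 0 0 0 28;0 0 0 0 0 0 28;0 0 0 0 0 0 28'
python3 rel.py .622 -.238 .19
python3 -m jog '0 0 -5 0 0 0 28;0 0 -10 0 0 0 28;0 0 -15 0 0 0 28;0 0 -20 0 0 0 28;0 0 -20 0 0 0 28;0 0 0 0 0 0 28'
python3 rel.py .595 .234 .175
python3 - <<'E'
from h import *
c=save('scene','a4')
a=c['color'][200:360,150:330,::-1];cv2.imwrite('pics/a4.png',cv2.resize(a,None,fx=3,fy=3))
E
```

```text
time_s: 13.3
position: [0.623, -0.2388, 0.1105]
tcp_rot: [[0.511, 0.86, 0.001], [0.86, -0.511, -0.001], [-0.0, 0.001, -1.0]]
force: [-0.9, -0.2, 3.6]
opening: 0.406
grasp_force: 30.0
t 13.3 p [ 0.623  -0.2388  0.1105] yaw 59.29 open 35.3 gf 30.0 F [-0.9 -0.2  3.6]
zaxis [ 9.e-04 -6.e-04 -1.e+00]
shift mm [  0.2  -1.2 -79.5]
time_s: 14.05
position: [0.6241, -0.2394, 0.1827]
tcp_rot: [[0.511, 0.86, 0.005], [0.86, -0.511, -0.003], [0.0, 0.006, -1.0]]
force: [0.1, 0.7, -0.2]
opening: 0.408
grasp_force: 30.0
t 14.05 p [ 0.6241 -0.2394  0.1827] yaw 59.29 open 35.5 gf 30.0 F [ 0.1  0.7 -0.2]
zaxis [ 0.0048 -0.0028 -1.    ]
shift mm [ 392.2 -266.8    6.2]
```

View pics/a4.png

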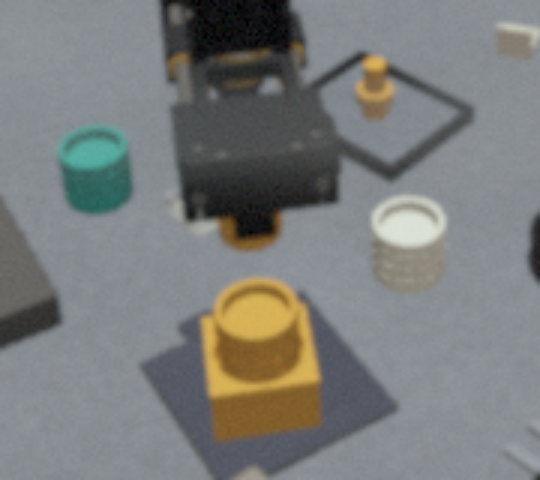

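The sleeve came out alone (crop 250,230) and the carrier stayed in the housing. I'll move it to the scale.

```bash
python3 -m jog '39.2 -26.6 0 0 0 0 28;39.2 -26.6 0 0 0 0 28;39.2 -26.6 0 0 0 0 28;39.2 -26.6 0 0 0 0 28;39.2 -26.6 0 0 0 0 28;39.2 -26.6 0 0 0 0 28;39.2 -26.6 0 0 0 0 28;39.2 -26.6 0 0 0 0 28;39.2 -26.6 0 0 0 0 28;39.2 -26.6 0 0 0 0 28;0 0 20 0 0 0 28;0 0 20 0 0 0 28'
python3 -m jog '0 0 20 0 0 0 28;0 0 20 0 0 0 28;0 0 10 0 0 0 28;0 0 0 0 0 0 28;0 0 0 0 0 0 28;0 0 0 0 0 0 28'
python3 rel.py .595 .234 .0755
```

```text
time_s: 15.6
position: [0.5933, 0.2353, 0.1386]
tcp_rot: [[0.509, 0.861, -0.001], [0.861, -0.509, -0.0], [-0.001, -0.001, -1.0]]
force: [-0.1, -0.3, -0.7]
opening: 0.406
grasp_force: 30.0
time_s: 16.35
position: [0.5948, 0.2344, 0.0908]
tcp_rot: [[0.511, 0.86, 0.002], [0.86, -0.511, 0.0], [0.001, 0.001, -1.0]]
force: [-0.1, 0.4, 0.5]
opening: 0.408
grasp_force: 30.0
t 16.35 p [0.5948 0.2344 0.0908] yaw 59.29 open 35.5 gf 30.0 F [-0.1  0.4  0.5]
zaxis [ 1.7e-03  3.0e-04 -1.0e+00]
shift mm [-0.2  0.3 15.3]
```

```bash
python3 -m jog '0 0 8 0 0 0 28;0 0 4 0 0 0 28;0 0 1.5 0 0 0 28;0 0 0 0 0 0 28;0 0 0 0 0 0 28'
python3 -m jog '0 0 1 0 0 0 28;0 0 0 0 0 0 28;0 0 0 0 0 0 28'
python3 -m jog '0 0 0.8 0 0 0 28;0 0 0 0 0 0 28;0 0 0 0 0 0 28'
```

```text
time_s: 16.98
position: [0.5943, 0.2343, 0.0764]
tcp_rot: [[0.511, 0.86, 0.0], [0.86, -0.511, 0.0], [0.0, 0.0, -1.0]]
force: [0.4, 0.5, -0.4]
opening: 0.41
grasp_force: 30.0
time_s: 17.35
position: [0.5944, 0.2343, 0.0755]
tcp_rot: [[0.511, 0.86, 0.001], [0.86, -0.511, 0.0], [0.0, 0.0, -1.0]]
force: [-0.0, -0.6, 0.1]
opening: 0.407
grasp_force: 30.0
time_s: 17.73
position: [0.5944, 0.2343, 0.0755]
tcp_rot: [[0.511, 0.86, 0.001], [0.86, -0.511, 0.0], [0.0, 0.001, -1.0]]
force: [-1.2, 0.5, 4.7]
opening: 0.408
grasp_force: 30.0
```

```bash
python3 -m jog '0 0 -0.5 0 0 0 42;0 0 0 0 0 0 60;0 0 0 0 0 0 72;0 0 -20 0 0 0 72;0 0 -40 0 0 0 72;0 0 -30 0 0 0 72;0 0 0 0 0 0 72;0 0 0 0 0 0 72'
python3 rel.py .622 -.238 .15
python3 - <<'E'
from h import *
c=save('scene','a5')
a=c['color'][130:330,180:450,::-1];cv2.imwrite('pics/a5.png',cv2.resize(a,None,fx=2.5,fy=2.5))
E
```

```text
time_s: 18.73
position: [0.5937, 0.2341, 0.1651]
tcp_rot: [[0.511, 0.86, -0.0], [0.86, -0.511, -0.0], [-0.0, -0.0, -1.0]]
force: [0.6, 0.3, -0.6]
opening: 0.827
grasp_force: 0.0
t 18.73 p [0.5937 0.2341 0.1651] yaw 59.29 open 71.9 gf 0.0 F [ 0.6  0.3 -0.6]
zaxis [-5.e-04 -1.e-04 -1.e+00]
shift mm [-391.5  265.4   15.1]
```

View pics/a5.png

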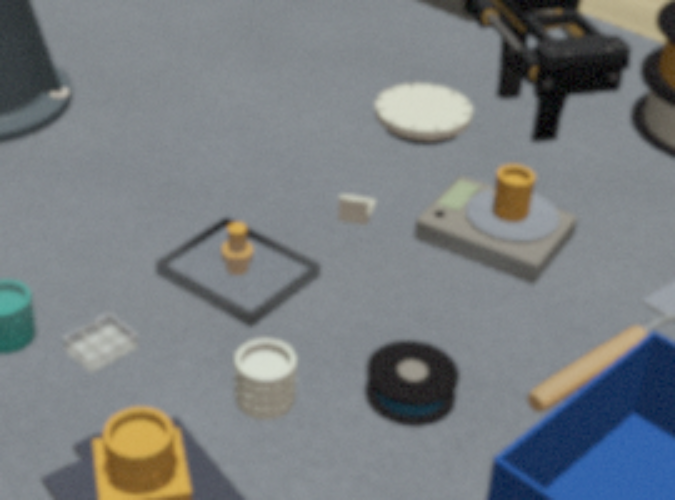

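The sleeve stands in the middle of the pan (crop 513,195). Now the amber carrier (crop 140,450).

```bash
python3 -m jog '-39.1 26.6 0 0 0 0 72;-39.1 26.6 0 0 0 0 72;-39.1 26.6 0 0 0 0 72;-39.1 26.6 0 0 0 0 72;-39.1 26.6 0 0 0 0 72;-39.1 26.6 0 0 0 0 72;-39.1 26.6 0 0 0 0 72;-39.1 26.6 0 0 0 0 72;-39.1 26.6 0 0 0 0 72;-39.1 26.6 0 0 0 0 72;0 0 0 0 0 0 72;0 0 0 0 0 0 72'
python3 rel.py .622 -.238 .074
```

```text
time_s: 20.27
position: [0.6222, -0.237, 0.1635]
tcp_rot: [[0.511, 0.859, -0.003], [0.859, -0.511, 0.002], [0.0, -0.004, -1.0]]
force: [-0.6, 0.9, 0.0]
opening: 0.827
grasp_force: 0.0
t 20.27 p [ 0.6222 -0.237   0.1635] yaw 59.25 open 71.9 gf 0.0 F [-0.6  0.9  0. ]
zaxis [-0.0029  0.0023 -1.    ]
shift mm [-1.   0.7 89.5]
```

```bash
python3 -m jog '0 0 25 0 0 0 72;0 0 25 0 0 0 72;0 0 20 0 0 0 72;0 0 12 0 0 0 72;0 0 6 0 0 0 72;0 0 0 0 0 0 64;0 0 0 0 0 0 56;0 0 0 0 0 0 42;0 0 0 0 0 0 42;0 0 0 0 0 0 42;0 0 0 0 0 0 42'
python3 rel.py .622 -.238 .074
python3 -m jog '0 0 -5 0 0 0 42;0 0 -10 0 0 0 42;0 0 -15 0 0 0 42;0 0 -20 0 0 0 42;0 0 -25 0 0 0 42;0 0 -20 0 0 0 42;0 0 0 0 0 0 42;0 0 0 0 0 0 42'
python3 rel.py .389 .346 .165
python3 - <<'E'
from h import *
c=save('scene','a6')
a=c['color'][200:360,150:330,::-1];cv2.imwrite('pics/a6.png',cv2.resize(a,None,fx=3,fy=3))
E
```

```text
time_s: 21.65
position: [0.6235, -0.238, 0.0778]
tcp_rot: [[0.511, 0.86, 0.001], [0.86, -0.511, -0.001], [-0.0, 0.001, -1.0]]
force: [0.5, 0.2, 5.3]
opening: 0.562
grasp_force: 30.0
t 21.65 p [ 0.6235 -0.238   0.0778] yaw 59.29 open 48.9 gf 30.0 F [0.5 0.2 5.3]
zaxis [ 8.e-04 -6.e-04 -1.e+00]
shift mm [-0.8 -1.3  3.8]
time_s: 22.65
position: [0.6228, -0.2375, 0.1721]
tcp_rot: [[0.511, 0.86, -0.0], [0.86, -0.511, 0.0], [-0.0, -0.0, -1.0]]
force: [0.1, -0.3, -1.0]
opening: 0.57
grasp_force: 30.0
t 22.65 p [ 0.6228 -0.2375  0.1721] yaw 59.29 open 49.6 gf 30.0 F [ 0.1 -0.3 -1. ]
zaxis [-4.e-04  2.e-04 -1.e+00]
shift mm [ 382.3 -499.1    7.3]
```

View pics/a6.png

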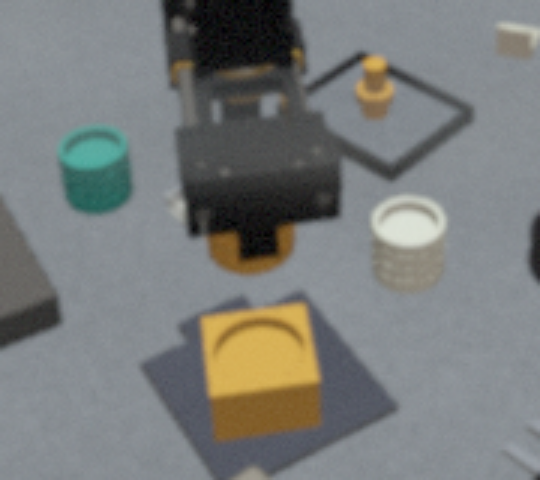

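The carrier came out alone (crop 252,250) and the housing stayed put. I'll take it to the turntable.

```bash
python3 -m jog '32 -41.5 0 0 0 0 42;32 -41.5 0 0 0 0 42;32 -41.5 0 0 0 0 42;32 -41.5 0 0 0 0 42;32 -41.5 0 0 0 0 42;32 -41.5 0 0 0 0 42;32 -41.5 0 0 0 0 42;32 -41.5 0 0 0 0 42;32 -41.5 0 0 0 0 42;32 -41.5 0 0 0 0 42;32 -41.5 0 0 0 0 42;30 -41.5 0 0 0 0 42'
python3 -m jog '0 0 10 0 0 0 42;0 0 25 0 0 0 42;0 0 25 0 0 0 42;0 0 20 0 0 0 42;0 0 10 0 0 0 42;0 0 0 0 0 0 42;0 0 0 0 0 0 42'
python3 rel.py .389 .346 .0658
```

```text
time_s: 24.2
position: [0.389, 0.3464, 0.1713]
tcp_rot: [[0.511, 0.86, -0.001], [0.86, -0.511, -0.001], [-0.001, -0.001, -1.0]]
force: [0.9, 0.0, -0.3]
opening: 0.572
grasp_force: 30.0
time_s: 25.08
position: [0.3906, 0.3449, 0.0825]
tcp_rot: [[0.511, 0.86, 0.001], [0.86, -0.511, 0.0], [0.001, 0.001, -1.0]]
force: [-0.2, 0.0, -0.2]
opening: 0.567
grasp_force: 30.0
t 25.07 p [0.3906 0.3449 0.0825] yaw 59.27 open 49.4 gf 30.0 F [-0.2  0.  -0.2]
zaxis [ 8.e-04  4.e-04 -1.e+00]
shift mm [ 0.1 -2.  16.7]
```

```bash
python3 -m jog '0 -2 9 0 0 0 42;0 0 4 0 0 0 42;0 0 1.5 0 0 0 42;0 0 0 0 0 0 42;0 0 0 0 0 0 42'
python3 -m jog '0 0 1 0 0 0 42;0 0 0 0 0 0 42;0 0 0 0 0 0 42'
python3 -m jog '0 0 0.8 0 0 0 42;0 0 0 0 0 0 42;0 0 0 0 0 0 42'
```

```text
time_s: 25.7
position: [0.3885, 0.3461, 0.0676]
tcp_rot: [[0.511, 0.86, 0.0], [0.86, -0.511, 0.0], [0.0, 0.0, -1.0]]
force: [0.3, -0.8, -0.4]
opening: 0.567
grasp_force: 30.0
time_s: 26.08
position: [0.3884, 0.346, 0.0666]
tcp_rot: [[0.511, 0.86, 0.0], [0.86, -0.511, 0.0], [0.0, 0.0, -1.0]]
force: [-0.5, 0.5, -0.9]
opening: 0.565
grasp_force: 30.0
time_s: 26.45
position: [0.3884, 0.3461, 0.0657]
tcp_rot: [[0.511, 0.86, 0.0], [0.86, -0.511, 0.0], [0.0, 0.0, -1.0]]
force: [0.4, -0.5, 0.3]
opening: 0.567
grasp_force: 30.0
```

```bash
python3 -m jog '0 0 0.8 0 0 0 42;0 0 0 0 0 0 42;0 0 0 0 0 0 42'
```

```text
time_s: 26.82
position: [0.3884, 0.3461, 0.0657]
tcp_rot: [[0.511, 0.86, 0.0], [0.86, -0.511, 0.0], [0.0, 0.0, -1.0]]
force: [-0.7, -0.2, 6.4]
opening: 0.568
grasp_force: 30.0
```

```bash
python3 -m jog '0 0 -0.5 0 0 0 56;0 0 0 0 0 0 75;0 0 0 0 0 0 87;0 0 -20 0 0 0 87;0 0 -40 0 0 0 87;0 0 -30 0 0 0 87;0 0 0 0 0 0 87;0 0 0 0 0 0 87'
python3 rel.py .622 -.238 .15
python3 - <<'E'
from h import *
c=save('scene','a7')
a=c['color'][130:350,180:450,::-1];cv2.imwrite('pics/a7.png',cv2.resize(a,None,fx=2.5,fy=2.5))
# refit housing, both cameras
def hs(x,y,a): return stack(x,y,a)[:1]
cs={k:capture(k) for k in('scene','top')};M={}
for k,c in cs.items():
    roi=cv2.dilate((sil(c,hs(.621,-.239,-.53))>0).astype(np.uint8),np.ones((15,15)))
    i=c['color'].astype(int); M[k]=((i[...,0]-i[...,2])>30)*roi.astype(np.float32); print(k,M[k].sum())
for ks in(['scene'],['top'],['scene','top']):
    cost=lambda v:sum(np.abs(sil(cs[k],hs(*v))-M[k]).sum() for k in ks)
    r=minimize(cost,[.621,-.239,-.53],method='Nelder-Mead',options=dict(initial_simplex=[[.621,-.239,-.5],[.627,-.239,-.5],[.621,-.233,-.5],[.621,-.239,-.6]]))
    print(ks,r.x[:2].round(4),np.degrees(r.x[2]),r.fun)
E
```

```text
time_s: 27.82
position: [0.3878, 0.3457, 0.1548]
tcp_rot: [[0.511, 0.86, -0.001], [0.86, -0.511, -0.001], [-0.001, -0.001, -1.0]]
force: [0.6, -1.4, -1.1]
opening: 1.003
grasp_force: 0.0
t 27.82 p [0.3878 0.3457 0.1548] yaw 59.29 open 87.3 gf 0.0 F [ 0.6 -1.4 -1.1]
zaxis [-1.2e-03 -7.0e-04 -1.0e+00]
shift mm [-382.3  499.4    4.9]
scene 1568.0
top 888.0
['scene'] [ 0.6203 -0.2373] -29.7707671917848 63.1875
['top'] [ 0.6229 -0.2386] -30.781058869684173 34.25
['scene', 'top'] [ 0.6217 -0.2377] -30.267471074995647 134.0
```

View pics/a7.png

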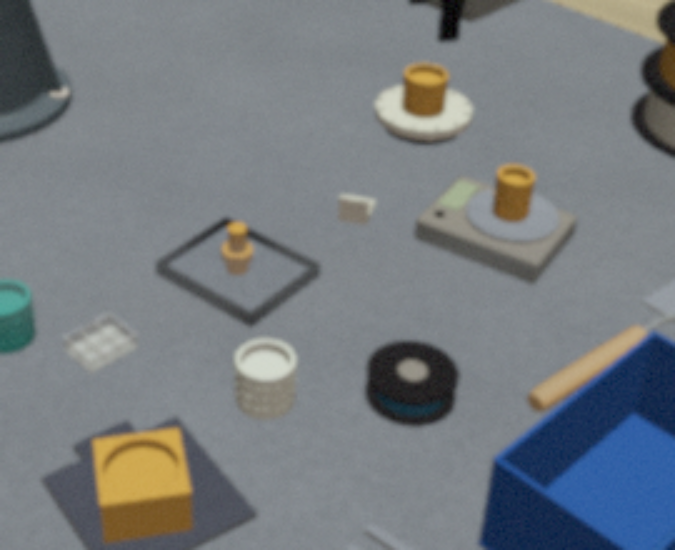

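The carrier stands in the middle of the turntable (crop 425,95), and plug and sleeve are unchanged. The housing at (142,485) is last.

```bash
python3 -m jog '-31.8 41.6 0 0 0 0 87;-31.8 41.6 0 0 0 0 87;-31.8 41.6 0 0 0 0 87;-31.8 41.6 0 0 0 0 87;-31.8 41.6 0 0 0 0 87;-31.8 41.6 0 0 0 0 87;-31.8 41.6 0 0 0 0 87;-31.8 41.6 0 0 0 0 87;-31.8 41.6 0 0 0 0 87;-31.8 41.6 0 0 0 0 87;-31.8 41.6 0 0 0 0 87;-31.8 41.6 0 0 0 0 87'
python3 -m jog '0 0 15 0 0 0 87;0 0 15 0 0 0 87;0 0 0 0 0 0 87;0 0 0 0 0 0 87'
python3 rel.py .622 -.238 .036
```

```text
time_s: 29.48
position: [0.6226, -0.2384, 0.1539]
tcp_rot: [[0.511, 0.86, -0.002], [0.86, -0.511, 0.001], [0.0, -0.003, -1.0]]
force: [0.4, 0.6, -0.2]
opening: 0.998
grasp_force: 0.0
time_s: 29.98
position: [0.6224, -0.2356, 0.1252]
tcp_rot: [[0.509, 0.86, -0.001], [0.86, -0.509, 0.001], [0.0, -0.001, -1.0]]
force: [0.6, -0.3, -0.2]
opening: 1.003
grasp_force: 0.0
t 29.98 p [ 0.6224 -0.2356  0.1252] yaw 59.37 open 87.3 gf 0.0 F [ 0.6 -0.3 -0.2]
zaxis [-9.e-04  6.e-04 -1.e+00]
shift mm [-2.3  0.9 89.2]
```

```bash
python3 -m jog '-2.2 0 25 0 0 0 87;0 0 22 0 0 0 87;0 0 20 0 0 0 87;0 0 14 0 0 0 87;0 0 8 0 0 0 87;0 0 0 0 0 0 80;0 0 0 0 0 0 72;0 0 0 0 0 0 55;0 0 0 0 0 0 55;0 0 0 0 0 0 55;0 0 0 0 0 0 55'
python3 rel.py .622 -.238 .036
```

```text
time_s: 31.35
position: [0.6219, -0.2391, 0.0371]
tcp_rot: [[0.511, 0.86, 0.001], [0.86, -0.511, -0.0], [-0.0, 0.001, -1.0]]
force: [-0.5, -0.3, 4.1]
opening: 0.733
grasp_force: 30.3
t 31.35 p [ 0.6219 -0.2391  0.0371] yaw 59.29 open 63.7 gf 30.3 F [-0.5 -0.3  4.1]
zaxis [ 8.e-04 -5.e-04 -1.e+00]
shift mm [ 1.  -0.5  1.1]
```

```bash
python3 -m jog '0 0 -5 0 0 0 55;0 0 -15 0 0 0 55;0 0 -25 0 0 0 55;0 0 -25 0 0 0 55;0 0 -15 0 0 0 55;0 0 0 0 0 0 55;0 0 0 0 0 0 55'
python3 rel.py .413 -.348 .11
```

```text
time_s: 32.22
position: [0.621, -0.2385, 0.1207]
tcp_rot: [[0.511, 0.86, -0.001], [0.86, -0.511, 0.001], [-0.0, -0.002, -1.0]]
force: [0.2, 0.5, -1.0]
opening: 0.731
grasp_force: 30.3
t 32.23 p [ 0.621  -0.2385  0.1207] yaw 59.29 open 63.6 gf 30.3 F [ 0.2  0.5 -1. ]
zaxis [-1.4e-03  8.0e-04 -1.0e+00]
shift mm [-200.3 -122.9   11. ]
```

```bash
python3 -m jog '-33.4 -20.5 0 0 0 0 55;-33.4 -20.5 0 0 0 0 55;-33.4 -20.5 0 0 0 0 55;-33.4 -20.5 0 0 0 0 55;-33.4 -20.5 0 0 0 0 55;-33.4 -20.5 0 0 0 0 55;0 0 15 0 0 0 55;0 0 15 0 0 0 55;0 0 10 0 0 0 55;0 0 0 0 0 0 55;0 0 0 0 0 0 55'
python3 rel.py .413 -.348 .0611
```

```text
time_s: 33.6
position: [0.4141, -0.3481, 0.0814]
tcp_rot: [[0.51, 0.86, 0.0], [0.86, -0.51, -0.0], [-0.0, 0.0, -1.0]]
force: [0.8, -0.5, -0.3]
opening: 0.736
grasp_force: 30.3
t 33.6 p [ 0.4141 -0.3481  0.0814] yaw 59.35 open 64.0 gf 30.3 F [ 0.8 -0.5 -0.3]
zaxis [ 1.e-04 -1.e-04 -1.e+00]
shift mm [-0.5 -1.  20.3]
```

```bash
python3 -m jog '0 -1 10 0 0 0 55;0 0 6 0 0 0 55;0 0 2 0 0 0 55;0 0 0 0 0 0 55;0 0 0 0 0 0 55'
python3 -m jog '0 0 1 0 0 0 55;0 0 0 0 0 0 55;0 0 0 0 0 0 55'
python3 -m jog '0 0 1 0 0 0 55;0 0 0 0 0 0 55;0 0 0 0 0 0 55'
```

```text
time_s: 34.22
position: [0.4127, -0.348, 0.0636]
tcp_rot: [[0.511, 0.86, 0.0], [0.86, -0.511, -0.0], [-0.0, 0.0, -1.0]]
force: [-0.5, 0.6, 0.2]
opening: 0.733
grasp_force: 30.3
time_s: 34.6
position: [0.4127, -0.3479, 0.0625]
tcp_rot: [[0.511, 0.86, 0.0], [0.86, -0.511, -0.0], [-0.0, 0.0, -1.0]]
force: [-0.4, -0.0, 0.3]
opening: 0.733
grasp_force: 30.3
time_s: 34.98
position: [0.4126, -0.3479, 0.0614]
tcp_rot: [[0.511, 0.86, -0.0], [0.86, -0.511, 0.0], [0.0, -0.0, -1.0]]
force: [-0.5, -0.0, -0.3]
opening: 0.734
grasp_force: 30.3
```

```bash
python3 -m jog '0 0 0.8 0 0 0 55;0 0 0 0 0 0 55;0 0 0 0 0 0 55'
```

```text
time_s: 35.35
position: [0.4127, -0.3479, 0.0611]
tcp_rot: [[0.511, 0.86, 0.0], [0.86, -0.511, -0.0], [-0.0, 0.0, -1.0]]
force: [-0.8, 0.9, 6.2]
opening: 0.732
grasp_force: 30.3
```

```bash
python3 -m jog '0 0 -0.5 0 0 0 70;0 0 0 0 0 0 87;0 0 0 0 0 0 87;0 0 -20 0 0 0 87;0 0 -40 0 0 0 87;0 0 -50 0 0 0 87;0 0 -50 0 0 0 87;0 0 0 0 0 0 87;0 0 0 0 0 0 87'
python3 - <<'E'
from h import *
c=save('scene','a8')
d=save('top','a9')
def fitc(P,c,o,im,K):cv2.polylines(im,[np.round((pr(c,P)-o)*K+K/2).astype(np.int32)],True,(0,255,0),1)
a=cv2.resize(c['color'][150:350,90:430,::-1],None,fx=2.3,fy=2.3); b=cv2.resize(d['color'][120:275,85:460,::-1],(782,323))
cv2.imwrite('pics/fin.png',np.vstack([cv2.resize(a,(782,460))[:270],b])[:600])
cv2.imwrite('pics/fin.png',np.vstack([cv2.resize(c['color'][150:340,90:430,::-1],(480,268)),cv2.resize(d['color'][120:275,85:460,::-1],(480,198))]))
E
```

```text
time_s: 36.48
position: [0.4122, -0.3473, 0.2207]
tcp_rot: [[0.511, 0.86, -0.001], [0.86, -0.511, 0.001], [0.0, -0.001, -1.0]]
force: [-0.1, 0.9, -0.1]
opening: 0.996
grasp_force: 0.0
```

View pics/fin.png

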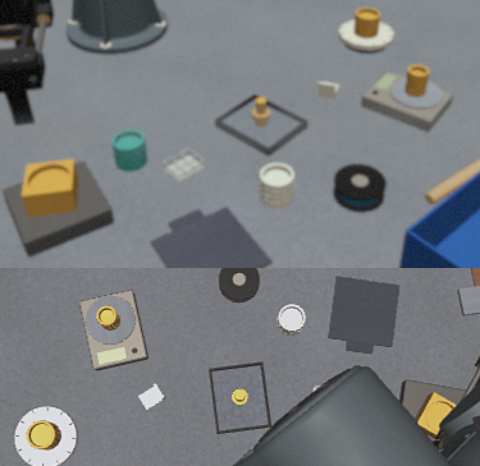

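All four stand at their places: carrier (367,22), sleeve (417,80), plug (261,110) and housing (50,188). The housing's centring on the stone plate is less certain, so I'll fit the plate's outline in the first pictures.

Run:
```python
from h import *
cs={k:capture(k) for k in('scene','top')}
for k in cs: cs[k]['color']=cv2.imread(f'pics/{k}0.png')[:,:,::-1]
box=lambda x,y,a:[np.r_[sq(x,y,.0,.12,.12,a),sq(x,y,.03,.12,.12,a)]]
M={}
for k,c in cs.items():
    roi=cv2.dilate((sil(c,box(.413,-.348,-.1))>0).astype(np.uint8),np.ones((21,21)))
    i=c['color'].astype(int); g=i.sum(2)/3
    bg=np.median(c['color'][(cv2.dilate(roi,np.ones((9,9)))-roi)>0],axis=0); 
    ins=np.median(c['color'][sil(c,[sq(.413,-.348,.03,.08,.08,0)])>.9],axis=0); print(k,bg,ins)
    M[k]=((np.linalg.norm(cv2.GaussianBlur(c['color'],(3,3),0)-ins,axis=2)<np.linalg.norm(cv2.GaussianBlur(c['color'],(3,3),0)-bg,axis=2))|(g<min(bg.mean(),ins.mean())))*roi.astype(np.float32)
for ks in(['scene'],['top'],['scene','top']):
    cost=lambda v:sum(np.abs(sil(cs[k],box(*v))-M[k]).sum() for k in ks)
    r=min((minimize(cost,[.413,-.348,a],method='Nelder-Mead',options=dict(initial_simplex=[[.413,-.348,a],[.42,-.348,a],[.413,-.34,a],[.413,-.348,a+.1]])) for a in(-.25,0,.1)),key=lambda r:r.fun)
    print(ks,r.x[:2].round(4),np.degrees(r.x[2]),r.fun,M[ks[0]].sum())
c=capture('scene');i=c['color'].astype(int)
hb=lambda x,y,a:[np.r_[sq(x,y,.03,.064,.064,a),sq(x,y,.07,.064,.064,a)]]
roi=cv2.dilate((sil(c,hb(.413,-.348,-.53))>0).astype(np.uint8),np.ones((21,21)))
m=((i[...,0]-i[...,2])>30)*roi.astype(np.float32)
cost=lambda v:np.abs(sil(c,hb(*v))-m).sum()
r=minimize(cost,[.413,-.348,-.53],method='Nelder-Mead',options=dict(initial_simplex=[[.413,-.348,-.5],[.42,-.348,-.5],[.413,-.34,-.5],[.413,-.348,-.6]]))
print('housing',r.x,r.fun)
```

```text
scene [128. 133. 138.] [98. 96. 93.]
top [115. 117. 122.] [107. 103.  99.]
['scene'] [ 0.4156 -0.3455] -10.519578915296167 95.4375 3378.0
['top'] [ 0.4148 -0.345 ] -10.513704112634557 77.125 3002.0
['scene', 'top'] [ 0.4154 -0.3451] -9.990145661317461 180.1875 3378.0
housing [ 0.412261   -0.34707766 -0.54557259] 46.25
```

The housing is about 3–4 mm from the plate's middle on a 120 mm plate, which is good enough. Handing in.

```bash
python3 -c "
from rig import *
print(hand_in())"
```

```text
the job is handed in; nothing more can be done
None
```

The set is apart and handed in at about 37 s: the plug is in the tray, the sleeve on the scale pan, the carrier on the turntable and the housing on the surface plate, each upright and lifted alone in top-down order, with the housing about 3–4 mm off the plate's middle and the other three looking centred in the final picture.

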